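Refile the backup sticks, newest first

ROBOT

A 6-joint arm with a two-finger parallel gripper is mounted at the origin on the work surface. World frame = base frame: x ahead of the robot, y to its left, z up, the work surface at z = 0. Lengths are in mm, angles in rad, forces in N, time in s.
With the tool pointing down it reaches from about 325 to 1000 mm from the base axis. Payload 5.1 kg.
Tool frame: the origin (TCP) lies on the centre line of the jaws, within the pads' length; the fingertips stand 25 mm ahead of it and the grasp point (between the pads) lies 6 mm ahead of it; z points along the fingers, y is the direction in which the jaws open and shut (so a half turn about z gives the same grasp; the last joint's range is limited). The gripper opens to 85 mm and grips with 20 to 120 N. Pads are 22 mm wide; open, the fingers measure 114 mm over their backs; the gripper's body (76 mm by 85 mm) begins 54 mm behind the grasp point. The pads swing forward as they close: fully open they stand 13 mm farther back than shut.
Start: joints at [1.157, 0.124, 1.65, -0, 1.367, -0.083], TCP at [211.14, 614.74, 256.322] pointing down, gripper open.
Joint ranges: [-2.61, 2.61], [-1.02, 2.33], [0.03, 2.71], [-1.35, 4.49], [0.32, 2.68], [-2.91, 2.91]. Speed limits (rad/s): [2.57, 2.57, 3.14, 3.14, 3.14, 3.14].

INTERFACE

Orientations are given as a unit quaternion [x, y, z, w].
In Python, from workcell import bot, read_camera, get_calibration gives the robot as it stands. The module is installed in compiled form; this text tells all that it offers.
- The arm moves only by the tool drive_tool, never from a script. Its argument "commands" is a list of rows, each a list of 3 entries, a list of its own where there are three numbers: the turn, a rotation vector about the tool's x, y, z in rad, then the shift along the tool's x, y, z in m, then the opening in per cent of the stroke, from 0 (shut) to 100 (fully open). In form: [[[rx, ry, rz], [dx, dy, dz], claw], ...]. A call has 1 to 5 rows; each row shifts and turns the commanded pose from where the row before left it, along the tool's axes as they then stand; what a row does not reach is not made up. A row lasts 1/12 s, in which the tool goes at most 41.7 mm and 7.16 degrees, less where a joint would pass 70% of its speed; a pose out of reach is approached as far as the arm can. A call is refused whole if a number of a shift passes 0.0417 or a number of a turn 0.125, either way. A call with a gripper value outside its range is refused whole. The fingers move at their own pace and stop on an object; "force" is the grip in N (left out, the last holds). Time passes only in rows, so rows that do not move let the fingers close. It gives the time, the measured TCP pose, the force and the opening at its end, in the units of the state.
- bot.sense(): the state, without advancing time (a new reading comes with each control period).
- read_camera(name): name is "side" or "top"; returns the picture (420x560x3 uint8, blue, green, red); there is no depth.
- get_calibration(name): a dict with "fx", "fy", "cx", "cy" (pixels), "D" ([k1, k2, p1, p2, k3] as OpenCV has them; the pictures are not rectified), "T" (4x4, takes a point from camera to world coordinates). Camera axes: x right, y up, looking along -z (the intrinsics and any distortion apply to the point x, -y, -z); pixel columns grow to the right and rows downward; lengths in mm; the calibration is good to about 2 mm. A picture is of the moment at which its call begins. get_calibration takes no time and is no camera call.
- bot.finish_job(): hands the job in, once; it reports no verdict.
The state is a dict: "t": time; "qpos": joint angles; "dq": joint speeds; "joint_efforts": joint torques, N m; "position": TCP position; "ee_rot": TCP orientation; "wrist_force": force on the tool from outside, world axes, zero at the start; "wrist_torque": the same for the moment, N m; "finger_gap": finger opening in mm.
Only numpy, scipy, OpenCV 4.12 (cv2) and the standard library are available. Lean on these libraries where they do the work, as an engineer would, in place of code of your own. Each camera call takes 0.05 s, during which the arm holds its last target. There are 200 camera calls.

TASK

The four backup USB sticks stand in the steel clips with the oldest at the left; move them into the white rack so that it reads newest first, in the reverse order: the stick from the leftmost clip goes into the rightmost pocket, and so on, to the stick from the rightmost clip in the leftmost pocket (left and right as the robot sees them). Set each stick down on its end on the pocket's floor, one to a pocket, without dropping it, and leave the red bowl where it is.

Things in the scene. Friction and masses are not known exactly. Their poses are not given: they have to be found in the camera images.
- stick_navy: USB stick, navy plastic stick with a fine dark parting line: 20 mm wide (its x), 12 mm thick (its y), 74 mm tall (z), about 20 g. Origin at the centre of its underside, z up; same after a half turn about z. It starts standing in its clip, y along the row, underside 2 mm above the clip's origin; draw it straight up, gripped near the top across its x.
- stick_gold: USB stick, gold-coloured metal drive, the shortest and slimmest: 18 mm wide (its x), 11 mm thick (its y), 68 mm tall (z), about 35 g. Origin at the centre of its underside, z up; same after a half turn about z. It starts standing in its clip, y along the row, underside 2 mm above the clip's origin; draw it straight up, gripped near the top across its x.
- stick_bamboo: USB stick, bamboo-cased stick with rounded edges, the thickest: 22 mm wide (its x), 14 mm thick (its y), 72 mm tall (z), about 22 g. Origin at the centre of its underside, z up; same after a half turn about z. It starts standing in its clip, y along the row, underside 2 mm above the clip's origin; draw it straight up, gripped near the top across its x.
- stick_black: USB stick, ribbed black rubber-armoured stick, the tallest and widest: 24 mm wide (its x), 13 mm thick (its y), 78 mm tall (z), about 28 g. Origin at the centre of its underside, z up; same after a half turn about z. It starts standing in its clip, y along the row, underside 2 mm above the clip's origin; draw it straight up, gripped near the top across its x.
- clip_navy: Fixed steel clip where stick_navy starts. Origin: centre of its underside, on the board's top (12 mm above the desk). Two upright cheeks, 20 mm along x, flank the stick at +-y with 1.5 mm play; they top out 25 mm above the origin. The four clips form one straight row along their y, 46 mm apart, in any order; +y is the robot's left. Steel board beneath: 60 x 196 x 8 mm.
- clip_gold: Fixed steel clip where stick_gold starts. Origin: centre of its underside, on the board's top (12 mm above the desk). Two upright cheeks, 20 mm along x, flank the stick at +-y with 1.5 mm play; they top out 25 mm above the origin. The four clips form one straight row along their y, 46 mm apart, in any order; +y is the robot's left. Steel board beneath: 60 x 196 x 8 mm.
- clip_bamboo: Fixed steel clip where stick_bamboo starts. Origin: centre of its underside, on the board's top (12 mm above the desk). Two upright cheeks, 20 mm along x, flank the stick at +-y with 1.5 mm play; they top out 25 mm above the origin. The four clips form one straight row along their y, 46 mm apart, in any order; +y is the robot's left. Steel board beneath: 60 x 196 x 8 mm.
- clip_black: Fixed steel clip where stick_black starts. Origin: centre of its underside, on the board's top (12 mm above the desk). Two upright cheeks, 20 mm along x, flank the stick at +-y with 1.5 mm play; they top out 25 mm above the origin. The four clips form one straight row along their y, 46 mm apart, in any order; +y is the robot's left. Steel board beneath: 60 x 196 x 8 mm.
- rack: Fixed white rack, 52 x 184 x 40 mm tall, on the drawer floor (4 mm above the desk), left or right of the board. Origin: centre of its underside, z up. Four equal empty pockets in a row along y, centres at x = 0, y = +69, +23, -23, -69 mm; +y is the robot's left. Each is 40 mm (x) by 28 mm (y), 34 mm deep: floor 6 mm, rim 40 mm above the origin.
- bowl: Red ceramic bowl, 96 mm across and 40 mm high, loose on the drawer floor beyond the board and rack; origin at the centre of its underside. Not part of the job. (A white eraser 55 x 22 x 13 mm lies between board and rack, and a roll of tape 60 mm across and 18 mm high beyond them; the drawer's walls are 45 mm high.)
Mind the look-alikes: they are no part of the job. Several things have the shape of the rack; the one meant has the colours described above.

How it is judged (in metres and radians):
At the end, for the whole second after the job is handed in: Each stick stands in its own rack pocket (foot centre inside the pocket, under 10 mm above its floor, tilt under 0.55 rad, at rest below 0.02 m/s), and their left-to-right order is the reverse of that of the clips they came from; the bowl is within 3 cm of its start ((y of stick_navy in the frame of rack between 0.055 and 0.083 m or y of stick_navy in the frame of rack between 0.009 and 0.037 m or y of stick_navy in the frame of rack between -0.037 and -0.009 m or y of stick_navy in the frame of rack between -0.083 and -0.055 m) and x of stick_navy in the frame of rack between -0.02 and 0.02 m and z of stick_navy in the frame of rack between 0 and 0.016 m and angle between each of stick_navy, stick_gold, stick_bamboo, stick_black's own z axis and vertical below 0.55 rad and linear speed of each of stick_navy, stick_gold, stick_bamboo, stick_black below 0.02 m/s and (y of stick_gold in the frame of rack between 0.055 and 0.083 m or y of stick_gold in the frame of rack between 0.009 and 0.037 m or y of stick_gold in the frame of rack between -0.037 and -0.009 m or y of stick_gold in the frame of rack between -0.083 and -0.055 m) and x of stick_gold in the frame of rack between -0.02 and 0.02 m and z of stick_gold in the frame of rack between 0 and 0.016 m and (y of stick_bamboo in the frame of rack between 0.055 and 0.083 m or y of stick_bamboo in the frame of rack between 0.009 and 0.037 m or y of stick_bamboo in the frame of rack between -0.037 and -0.009 m or y of stick_bamboo in the frame of rack between -0.083 and -0.055 m) and x of stick_bamboo in the frame of rack between -0.02 and 0.02 m and z of stick_bamboo in the frame of rack between 0 and 0.016 m and (y of stick_black in the frame of rack between 0.055 and 0.083 m or y of stick_black in the frame of rack between 0.009 and 0.037 m or y of stick_black in the frame of rack between -0.037 and -0.009 m or y of stick_black in the frame of rack between -0.083 and -0.055 m) and x of stick_black in the frame of rack between -0.02 and 0.02 m and z of stick_black in the frame of rack between 0 and 0.016 m and ((y of clip_gold in the frame of clip_navy above 0.02 m and y of stick_gold in the frame of rack below -0.046 m and y of stick_navy in the frame of rack above -0.046 m) or (y of clip_gold in the frame of clip_navy above 0.02 m and y of stick_gold in the frame of rack below 0 m and y of stick_navy in the frame of rack above 0 m) or (y of clip_gold in the frame of clip_navy above 0.02 m and y of stick_gold in the frame of rack below 0.046 m and y of stick_navy in the frame of rack above 0.046 m) or (y of clip_gold in the frame of clip_navy below -0.02 m and y of stick_navy in the frame of rack below -0.046 m and y of stick_gold in the frame of rack above -0.046 m) or (y of clip_gold in the frame of clip_navy below -0.02 m and y of stick_navy in the frame of rack below 0 m and y of stick_gold in the frame of rack above 0 m) or (y of clip_gold in the frame of clip_navy below -0.02 m and y of stick_navy in the frame of rack below 0.046 m and y of stick_gold in the frame of rack above 0.046 m)) and ((y of clip_bamboo in the frame of clip_navy above 0.02 m and y of stick_bamboo in the frame of rack below -0.046 m and y of stick_navy in the frame of rack above -0.046 m) or (y of clip_bamboo in the frame of clip_navy above 0.02 m and y of stick_bamboo in the frame of rack below 0 m and y of stick_navy in the frame of rack above 0 m) or (y of clip_bamboo in the frame of clip_navy above 0.02 m and y of stick_bamboo in the frame of rack below 0.046 m and y of stick_navy in the frame of rack above 0.046 m) or (y of clip_bamboo in the frame of clip_navy below -0.02 m and y of stick_navy in the frame of rack below -0.046 m and y of stick_bamboo in the frame of rack above -0.046 m) or (y of clip_bamboo in the frame of clip_navy below -0.02 m and y of stick_navy in the frame of rack below 0 m and y of stick_bamboo in the frame of rack above 0 m) or (y of clip_bamboo in the frame of clip_navy below -0.02 m and y of stick_navy in the frame of rack below 0.046 m and y of stick_bamboo in the frame of rack above 0.046 m)) and ((y of clip_bamboo in the frame of clip_gold above 0.02 m and y of stick_bamboo in the frame of rack below -0.046 m and y of stick_gold in the frame of rack above -0.046 m) or (y of clip_bamboo in the frame of clip_gold above 0.02 m and y of stick_bamboo in the frame of rack below 0 m and y of stick_gold in the frame of rack above 0 m) or (y of clip_bamboo in the frame of clip_gold above 0.02 m and y of stick_bamboo in the frame of rack below 0.046 m and y of stick_gold in the frame of rack above 0.046 m) or (y of clip_bamboo in the frame of clip_gold below -0.02 m and y of stick_gold in the frame of rack below -0.046 m and y of stick_bamboo in the frame of rack above -0.046 m) or (y of clip_bamboo in the frame of clip_gold below -0.02 m and y of stick_gold in the frame of rack below 0 m and y of stick_bamboo in the frame of rack above 0 m) or (y of clip_bamboo in the frame of clip_gold below -0.02 m and y of stick_gold in the frame of rack below 0.046 m and y of stick_bamboo in the frame of rack above 0.046 m)) and ((y of clip_black in the frame of clip_navy above 0.02 m and y of stick_black in the frame of rack below -0.046 m and y of stick_navy in the frame of rack above -0.046 m) or (y of clip_black in the frame of clip_navy above 0.02 m and y of stick_black in the frame of rack below 0 m and y of stick_navy in the frame of rack above 0 m) or (y of clip_black in the frame of clip_navy above 0.02 m and y of stick_black in the frame of rack below 0.046 m and y of stick_navy in the frame of rack above 0.046 m) or (y of clip_black in the frame of clip_navy below -0.02 m and y of stick_navy in the frame of rack below -0.046 m and y of stick_black in the frame of rack above -0.046 m) or (y of clip_black in the frame of clip_navy below -0.02 m and y of stick_navy in the frame of rack below 0 m and y of stick_black in the frame of rack above 0 m) or (y of clip_black in the frame of clip_navy below -0.02 m and y of stick_navy in the frame of rack below 0.046 m and y of stick_black in the frame of rack above 0.046 m)) and ((y of clip_black in the frame of clip_gold above 0.02 m and y of stick_black in the frame of rack below -0.046 m and y of stick_gold in the frame of rack above -0.046 m) or (y of clip_black in the frame of clip_gold above 0.02 m and y of stick_black in the frame of rack below 0 m and y of stick_gold in the frame of rack above 0 m) or (y of clip_black in the frame of clip_gold above 0.02 m and y of stick_black in the frame of rack below 0.046 m and y of stick_gold in the frame of rack above 0.046 m) or (y of clip_black in the frame of clip_gold below -0.02 m and y of stick_gold in the frame of rack below -0.046 m and y of stick_black in the frame of rack above -0.046 m) or (y of clip_black in the frame of clip_gold below -0.02 m and y of stick_gold in the frame of rack below 0 m and y of stick_black in the frame of rack above 0 m) or (y of clip_black in the frame of clip_gold below -0.02 m and y of stick_gold in the frame of rack below 0.046 m and y of stick_black in the frame of rack above 0.046 m)) and ((y of clip_black in the frame of clip_bamboo above 0.02 m and y of stick_black in the frame of rack below -0.046 m and y of stick_bamboo in the frame of rack above -0.046 m) or (y of clip_black in the frame of clip_bamboo above 0.02 m and y of stick_black in the frame of rack below 0 m and y of stick_bamboo in the frame of rack above 0 m) or (y of clip_black in the frame of clip_bamboo above 0.02 m and y of stick_black in the frame of rack below 0.046 m and y of stick_bamboo in the frame of rack above 0.046 m) or (y of clip_black in the frame of clip_bamboo below -0.02 m and y of stick_bamboo in the frame of rack below -0.046 m and y of stick_black in the frame of rack above -0.046 m) or (y of clip_black in the frame of clip_bamboo below -0.02 m and y of stick_bamboo in the frame of rack below 0 m and y of stick_black in the frame of rack above 0 m) or (y of clip_black in the frame of clip_bamboo below -0.02 m and y of stick_bamboo in the frame of rack below 0.046 m and y of stick_black in the frame of rack above 0.046 m)) and distance of bowl from where it was at the start of the episode below 0.03 m); the robot touches nothing.
It fails at once if the navy stick is dropped: it falls freely, out of the fingers, faster than 0.6 m/s (a fall of about 2 cm) (linear speed of stick_navy above 0.6 m/s and contact force between the fingers and stick_navy below 0.02 N).
It fails at once if the gold stick is dropped: it falls freely, out of the fingers, faster than 0.6 m/s (a fall of about 2 cm) (linear speed of stick_gold above 0.6 m/s and contact force between the fingers and stick_gold below 0.02 N).
It fails at once if the bamboo stick is dropped: it falls freely, out of the fingers, faster than 0.6 m/s (a fall of about 2 cm) (linear speed of stick_bamboo above 0.6 m/s and contact force between the fingers and stick_bamboo below 0.02 N).
It fails at once if the black stick is dropped: it falls freely, out of the fingers, faster than 0.6 m/s (a fall of about 2 cm) (linear speed of stick_black above 0.6 m/s and contact force between the fingers and stick_black below 0.02 N).
It fails at once if the bowl is pushed more than 3 cm (distance of bowl from where it was at the start of the episode above 0.03 m).
It also fails if it takes over 115 s, if anything falls off the work surface, if the arm or the gripper's body presses on something with over 40 N, if the wrist force passes 120 N, or if a joint passes its speed limit or range.

## Working session

There is one attempt and no reset: what is moved stays moved. The work goes in short steps, Python scripts to look and compute and a tool call to move; the robot and the scene stay as the last step left them, time stands still between calls to the robot, and variables do not carry over. Pictures are saved under pics/ and viewed, about 12 in all and at most 16, crops included, and the job is handed in when it is done.

Besides the shell and the picture viewer there is one more tool, called after "Emit:" as name([rows], argument=value, ...), one row to a line, values as JSON. drive_tool: Moves the arm, as the interface text tells. Its arguments: {"type":"object","properties":{"commands":{"type":"array"},"force":{"type":"number"}},"required":["commands"]}

```bash
mkdir -p pics
python3 - <<'E'
from workcell import bot, read_camera, get_calibration
import cv2,numpy as np
for n in("top","side"):
    cv2.imwrite(f"pics/{n}0.png",read_camera(n)); c=get_calibration(n); print(n,{k:np.round(v,3).tolist() for k,v in c.items()})
s=bot.sense(); print({k:np.round(v,4).tolist() for k,v in s.items()})
E
```

```text
top {'fx': 455.492, 'fy': 455.492, 'cx': 276.075, 'cy': 219.144, 'D': [-0.09, 0.0, 0.0, 0.0, 0.0], 'T': [[-0.018, 0.993, -0.117, 370.358], [-1.0, -0.02, -0.012, -50.464], [-0.014, 0.117, 0.993, 1114.47], [0.0, 0.0, 0.0, 1.0]]}
side {'fx': 539.613, 'fy': 539.613, 'cx': 287.196, 'cy': 205.091, 'D': [0.042, 0.0, 0.0, 0.0, 0.0], 'T': [[0.935, 0.165, -0.313, 118.345], [-0.353, 0.495, -0.794, -1054.654], [0.024, 0.853, 0.521, 704.267], [0.0, 0.0, 0.0, 1.0]]}
{'t': 0.1, 'qpos': [1.1574, 0.1244, 1.6516, -0.0, 1.3675, -0.0826], 'dq': [-0.0001, -0.0005, -0.0031, -0.0002, -0.0016, -0.0016], 'joint_efforts': [0.0002, -42.4934, -36.6653, -0.0001, 0.004, 0.0], 'position': [210.9476, 614.2881, 255.1769], 'ee_rot': [0.1647, 0.9863, -0.0009, -0.0002], 'wrist_force': [-0.9307, 0.4917, -1.4], 'wrist_torque': [-0.0394, -0.0055, -0.007], 'finger_gap': 85.4834}
```

View pics/top0.png

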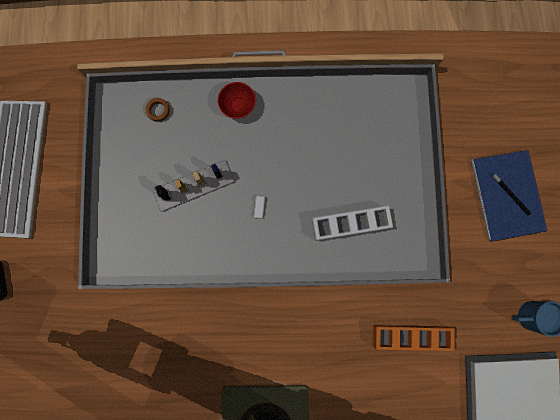

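View pics/side0.png

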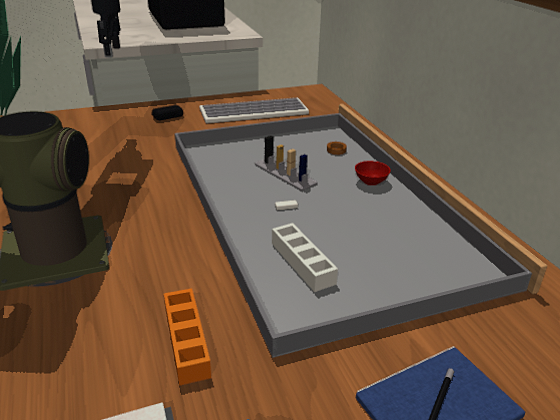

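Top view: clip row runs from (163,193) to (217,171), with black at the left and navy at the right; the two tan sticks at (180,185) and (198,177) need a closer look. The rack candidates are the white one inside the drawer at (353,222) and the orange one outside it at (415,338). White fits the description. The bowl is at (237,100) and the eraser at (260,206). One enlarged crop will confirm.

Run:
```python
import cv2,numpy as np
t=cv2.imread("pics/top0.png");s=cv2.imread("pics/side0.png")
a=cv2.resize(t[150:220,145:245],(400,280),interpolation=3);b=cv2.resize(s[125:195,240:340],(400,280),interpolation=3)
c=cv2.resize(t[190:260,300:400],(400,280),interpolation=3);d=cv2.resize(s[218:295,262:342],(400,280),interpolation=3)
cv2.imwrite("pics/crop1.png",np.vstack([np.hstack([a,b]),np.hstack([c,d])]))
```

```text
(no output)
```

View pics/crop1.png

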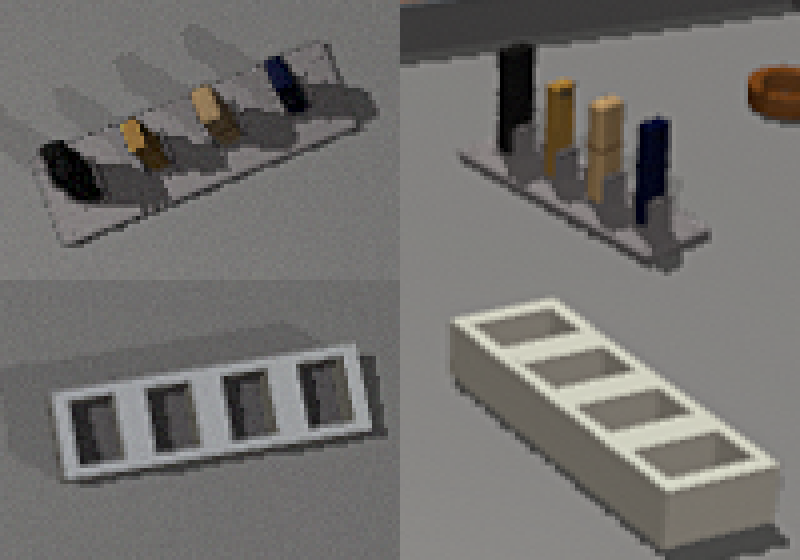

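Confirmed: left to right the clips hold black, gold, bamboo (paler and thicker, with a seam), navy. The rack is the white one with four empty pockets. The rack must therefore read navy, bamboo, gold, black from the left.

```bash
cat > h.py <<'E'
from workcell import bot, read_camera, get_calibration
import cv2,numpy as np
from scipy.spatial.transform import Rotation as R
def ray(n,p):
    c=get_calibration(n);K=np.array([[c['fx'],0,c['cx']],[0,c['fy'],c['cy']],[0,0,1]])
    u=cv2.undistortPoints(np.array(p,float).reshape(-1,1,2),K,np.array(c['D'])).reshape(-1,2)
    T=np.array(c['T']);d=np.c_[u[:,0],-u[:,1],-np.ones(len(u))]@T[:3,:3].T
    return T[:3,3],d
def plane(n,p,z):
    o,d=ray(n,p);z=np.broadcast_to(z,len(d));return (o+d*((z-o[2])/d[:,2])[:,None])
def proj(n,P):
    c=get_calibration(n);K=np.array([[c['fx'],0,c['cx']],[0,c['fy'],c['cy']],[0,0,1]])
    T=np.linalg.inv(np.array(c['T']));q=np.atleast_2d(P)@T[:3,:3].T+T[:3,3];q[:,1:]*=-1
    return cv2.projectPoints(q.reshape(-1,1,3),np.zeros(3),np.zeros(3),K,np.array(c['D']))[0].reshape(-1,2)
E
python3 - <<'E'
from h import *
t=cv2.imread("pics/top0.png");s=cv2.imread("pics/side0.png")
f=lambda p:np.array(p,float)/4
top=f([(53,150),(134,138),(209,101),(277,72)])+[145,150]-.4
side=f([(518-400,48),(560-400,85),(606-400,103),(654-400,122)])+[240,125]-.4
h=14+np.array([78,68,72,74])
A=plane("top",top,h);B=plane("side",side,h)
print("sticks top\n",A.round(1),"\nside\n",B.round(1))
bc=plane("top",f([(33,165),(325,42),(360,127),(65,245)])+[145,150]-.4,12);print("board",bc.round(1).tolist(),"c",bc.mean(0).round(1))
v=np.ptp(bc[:,:2],0);d=(bc[0]-bc[1]+bc[3]-bc[2]);print("yaw",np.degrees(np.arctan2(-d[0],d[1])).round(2),"len",np.linalg.norm(bc[0]-bc[1]).round(1),np.linalg.norm(bc[1]-bc[2]).round(1))
for n,im,(r0,r1,c0,c1) in (("top",t,(190,260,300,410)),("side",s,(215,295,262,342))):
    g=im[r0:r1,c0:c1].min(2);m=(g>(150 if n=="top" else 190)).astype(np.uint8)
    k=max(cv2.findContours(m,cv2.RETR_EXTERNAL,2)[0],key=cv2.contourArea).reshape(-1,2)+[c0,r0]
    P=plane(n,k,44)[:,:2].astype(np.float32);r=cv2.minAreaRect(P);print(n,g.max(),r)
r=A[0]
E
```

```text
sticks top
 [[570.3 233.1  92. ]
 [578.2 188.3  82. ]
 [598.1 143.7  86. ]
 [613.9 103.9  88. ]] 
side
 [[566.5 230.4  92. ]
 [581.2 186.   82. ]
 [597.6 142.8  86. ]
 [615.5 103.   88. ]]
board [[576.8, 267.8, 12.0], [650.2, 85.3, 12.0], [595.9, 63.8, 12.0], [526.2, 246.9, 12.0]] c [587.3 166.   12. ]
yaw 21.39 len 196.7 58.4
top 175 ((485.3387756347656, -218.15689086914062), (49.71425247192383, 181.45486450195312), 8.204379081726074)
side 207 ((486.18572998046875, -216.81271362304688), (49.58046340942383, 178.5022430419922), 7.610903263092041)
```

Emit:
drive_tool([
  [[0,0,0.1243],[0,0,0],100],
  [[0,0,0.1243],[0,0,0],100],
  [[0,0,0.1243],[0,0,0],100],
  [[0,0,0.1243],[0,0,0],100],
  [[0,0,0.1243],[0,0,0],100],
], force=40)

```text
t: 0.52
position: [211.0, 614.5, 255.6]
ee_rot: [0.461, 0.887, -0.001, 0.0]
wrist_force: [0.6, 0.0, -1.4]
finger_gap: 85.4
```

Emit:
drive_tool([
  [[0,0,0.1243],[0,0,0],100],
  [[0,0,0.1243],[0,0,0],100],
  [[0,0,0],[-0.039,0.012,0],100],
  [[0,0,0],[-0.039,0.012,0],100],
  [[0,0,0],[-0.039,0.012,0],100],
])

```text
t: 0.93
position: [287.1, 517.5, 255.5]
ee_rot: [0.564, 0.826, -0.001, 0.0]
wrist_force: [0.8, 0.6, 0.1]
finger_gap: 85.6
```

Emit:
drive_tool([
  [[0,0,0],[-0.039,0.012,0],100],
  [[0,0,0],[-0.039,0.012,0],100],
  [[0,0,0],[-0.039,0.012,0],100],
  [[0,0,0],[-0.039,0.012,0],100],
  [[0,0,0],[-0.039,0.012,0],100],
])

```text
t: 1.35
position: [414.0, 356.7, 255.9]
ee_rot: [0.565, 0.825, -0.0, -0.0]
wrist_force: [0.3, 0.2, -0.1]
finger_gap: 85.2
```

Emit:
drive_tool([
  [[0,0,0],[-0.039,0.012,0],100],
  [[0,0,0],[-0.039,0.012,0],100],
  [[0,0,0],[-0.039,0.012,0],100],
  [[0,0,0],[-0.039,0.012,0],100],
  [[0,0,0],[-0.039,0.012,0],100],
])

```text
t: 1.77
position: [540.5, 196.5, 255.9]
ee_rot: [0.565, 0.825, -0.0, -0.0]
wrist_force: [0.5, 0.8, -0.0]
finger_gap: 85.6
```

Emit:
drive_tool([
  [[0,0,0],[-0.039,0.012,0],100],
  [[0,0,0],[-0.039,0.012,0],100],
  [[0,0,0],[-0.039,0.012,0],100],
  [[0,0,0],[0,0,0],100],
  [[0,0,0],[0,0,0],100],
])

```text
t: 2.18
position: [616.4, 100.4, 255.3]
ee_rot: [0.566, 0.824, -0.0, -0.001]
wrist_force: [-0.4, 0.9, 0.2]
finger_gap: 85.0
```

Emit:
drive_tool([
  [[0,0,0],[0.0023,-0.0017,0.03],100],
  [[0,0,0],[0,0,0.04],100],
  [[0,0,0],[0,0,0.04],100],
  [[0,0,0],[0,0,0.02],100],
  [[0,0,0],[0,0,0],100],
])

```text
t: 2.6
position: [608.0, 104.8, 119.0]
ee_rot: [0.564, 0.826, -0.004, -0.005]
wrist_force: [-0.0, 0.1, -0.9]
finger_gap: 85.3
```

Run:
```python
from h import *
a=read_camera("side")[80:200,230:390];b=read_camera("top")[110:230,130:290]
cv2.imwrite("pics/c2.png",np.hstack([cv2.resize(i,(400,300),interpolation=3) for i in(a,b)]))
```

```text
(no output)
```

View pics/c2.png

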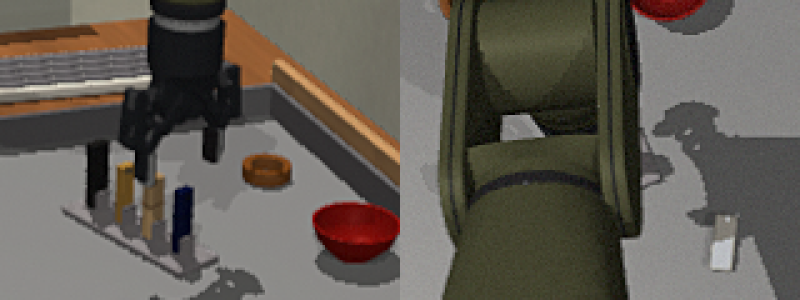

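Side crop: the fingers at (145,165) and (212,150) straddle the navy stick's top at (183,190), and the bowl is clear.

Emit:
drive_tool([
  [[0,0,0],[0,0,0],100],
  [[0,0,0],[0,0,0],100],
])

```text
t: 2.87
position: [615.0, 104.5, 129.6]
ee_rot: [0.565, 0.825, 0.002, 0.002]
wrist_force: [-0.1, -0.5, 0.5]
finger_gap: 85.5
```

Emit:
drive_tool([
  [[0,0,0],[0,0,0.01],100],
  [[0,0,0],[0,0,0.012],100],
  [[0,0,0],[0,0,0.01],100],
  [[0,0,0],[0,0,0.007],100],
  [[0,0,0],[0,0,0.003],100],
])

```text
t: 3.28
position: [611.9, 103.7, 81.7]
ee_rot: [0.565, 0.825, -0.001, -0.001]
wrist_force: [0.2, -0.1, -0.9]
finger_gap: 85.1
```

Emit:
drive_tool([
  [[0,0,0],[0,0,0],100],
  [[0,0,0],[0,0,0],100],
  [[0,0,0],[0,0,0],100],
])

```text
t: 3.53
position: [613.7, 103.9, 84.7]
ee_rot: [0.565, 0.825, 0.0, 0.0]
wrist_force: [0.1, 0.4, -0.0]
finger_gap: 85.3
```

Good position; close.

Emit:
drive_tool([
  [[0,0,0],[0,0,0],0],
  [[0,0,0],[0,0,0],0],
  [[0,0,0],[0,0,0],0],
  [[0,0,0],[0,0,0],0],
  [[0,0,0],[0,0,0],0],
], force=40)

```text
t: 3.95
position: [613.4, 103.9, 84.5]
ee_rot: [0.565, 0.825, 0.0, 0.0]
wrist_force: [0.4, 0.2, 0.1]
finger_gap: 25.5
```

Emit:
drive_tool([
  [[0,0,0],[0,0,0],0],
  [[0,0,0],[0,0,0],0],
  [[0,0,0],[0,0,0],0],
  [[0,0,0],[0,0,0],0],
  [[0,0,0],[0,0,0],0],
])

```text
t: 4.37
position: [613.4, 103.9, 84.4]
ee_rot: [0.565, 0.825, 0.0, 0.0]
wrist_force: [0.1, -0.7, -0.3]
finger_gap: 18.5
```

Emit:
drive_tool([
  [[0,0,0],[0,0,-0.006],0],
  [[0,0,0],[0,0,-0.012],0],
  [[0,0,0],[0,0,-0.018],0],
  [[0,0,0],[0,0,-0.022],0],
  [[0,0,0],[0,0,-0.022],0],
])

```text
t: 4.78
position: [613.2, 103.9, 165.9]
ee_rot: [0.565, 0.825, -0.0, -0.0]
wrist_force: [0.5, -0.6, 0.1]
finger_gap: 19.1
```

Emit:
drive_tool([
  [[0,0,0],[0,0,-0.016],0],
  [[0,0,0],[0,0,-0.01],0],
  [[0,0,0],[0,0,-0.006],0],
  [[0,0,0],[0,0,0],0],
])

```text
t: 5.12
position: [614.1, 103.9, 198.4]
ee_rot: [0.565, 0.825, 0.001, 0.001]
wrist_force: [0.3, -0.2, -0.4]
finger_gap: 19.1
```

Run:
```python
from h import *
a=read_camera("side");cv2.imwrite("pics/s3.png",cv2.resize(a[40:280,170:490],(800,600),interpolation=3))
print(bot.sense()['position'],bot.sense()['finger_gap'])
```

```text
[613.41180512 103.8942397  196.77731111] 19.377802839713297
```

View pics/s3.png

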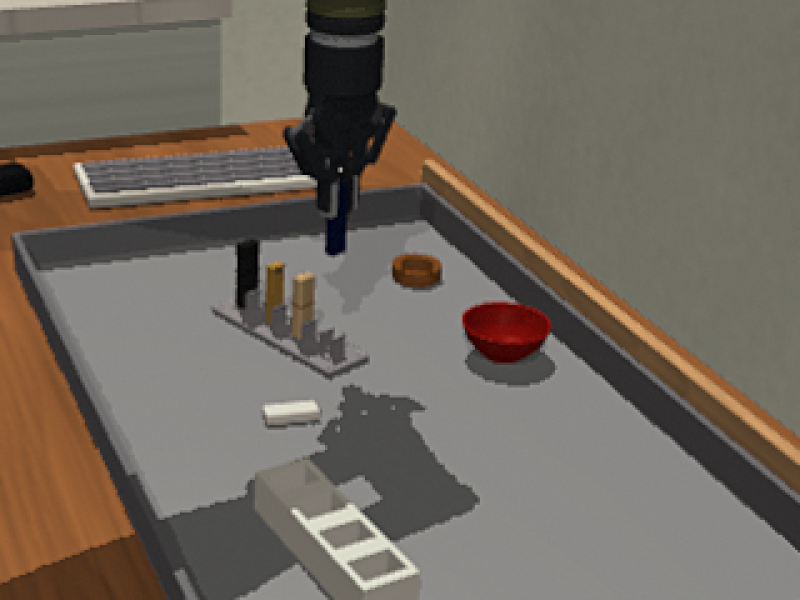

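Navy is held upright and clear of its clip (foot at about (336,252) in the crop); the other sticks and the bowl are undisturbed.

Emit:
drive_tool([
  [[0,0,0.06],[0,0,0],0],
  [[0,0,0.11],[0,0,0],0],
  [[0,0,0.06],[0,0,0],0],
  [[0,0,0],[-0.0116,-0.0086,0],0],
  [[0,0,0],[-0.0232,-0.0171,0],0],
])

```text
t: 5.58
position: [592.2, 66.6, 194.7]
ee_rot: [0.654, 0.756, -0.001, -0.001]
wrist_force: [-0.1, -1.1, 0.7]
finger_gap: 19.1
```

Emit:
drive_tool([
  [[0,0,0],[-0.0301,-0.0222,0],0],
  [[0,0,0],[-0.0324,-0.024,0],0],
  [[0,0,0],[-0.0324,-0.024,0],0],
  [[0,0,0],[-0.0324,-0.024,0],0],
  [[0,0,0],[-0.0301,-0.0222,0],0],
])

```text
t: 6.0
position: [496.9, -108.0, 194.9]
ee_rot: [0.655, 0.755, -0.001, -0.001]
wrist_force: [-0.5, -0.7, -0.4]
finger_gap: 19.0
```

Emit:
drive_tool([
  [[0,0,0],[-0.0208,-0.0154,0],0],
  [[0,0,0],[-0.0116,-0.0086,0],0],
  [[0,0,0],[-0.0069,-0.0051,0],0],
  [[0,0,0],[0,0,0],0],
  [[0,0,0],[0,0,0],0],
])

```text
t: 6.42
position: [475.7, -149.2, 195.7]
ee_rot: [0.656, 0.755, 0.0, -0.001]
wrist_force: [-0.3, 0.6, 0.3]
finger_gap: 19.5
```

Emit:
drive_tool([
  [[0,0,0],[0,0,0],0],
  [[0,0,0],[0,0,0],0],
  [[0,0,0],[0,0,0],0],
])

```text
t: 6.67
position: [476.4, -148.4, 196.2]
ee_rot: [0.655, 0.755, -0.0, -0.0]
wrist_force: [-0.4, 0.3, -1.1]
finger_gap: 19.0
```

Emit:
drive_tool([
  [[0,0,0],[0,0,0.008],0],
  [[0,0,0],[0,0,0.016],0],
  [[0,0,0],[0,0,0.018],0],
  [[0,0,0],[0,0,0.013],0],
  [[0,0,0],[0,0,0.007],0],
])

```text
t: 7.08
position: [475.0, -148.3, 131.6]
ee_rot: [0.656, 0.755, -0.001, -0.002]
wrist_force: [-0.9, 0.4, -0.7]
finger_gap: 19.0
```

Emit:
drive_tool([
  [[0,0,0],[0,0,0.003],0],
  [[0,0,0],[0,0,0],0],
  [[0,0,0],[0,0,0],0],
])

```text
t: 7.33
position: [476.5, -149.3, 131.8]
ee_rot: [0.656, 0.755, 0.0, 0.0]
wrist_force: [0.0, -1.1, -0.4]
finger_gap: 19.0
```

Run:
```python
from h import *
a=read_camera("side");cv2.imwrite("pics/s4.png",cv2.resize(a[160:310,220:380],(640,600),interpolation=3))
print(bot.sense()['position'],bot.sense()['finger_gap'])
```

```text
[ 476.75239687 -149.39784809  132.27296435] 19.13684428358662
```

View pics/s4.png

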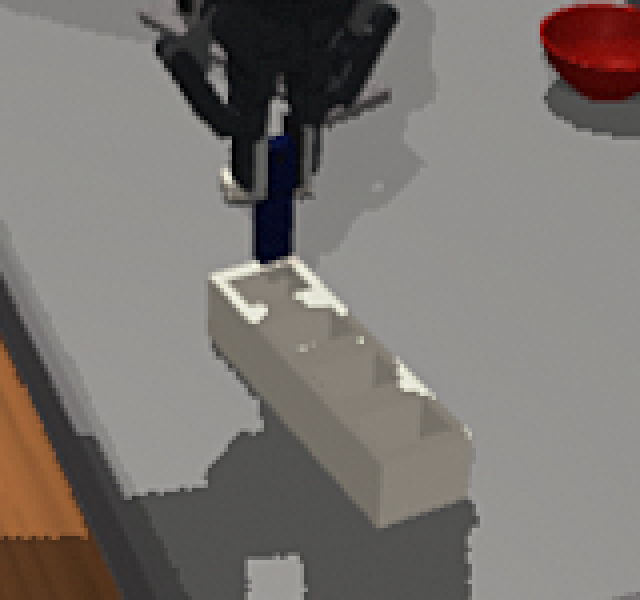

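The navy foot at (273,262) hangs just above the leftmost pocket's mouth at about (270,283), centred. Descending.

Emit:
drive_tool([
  [[0,0,0],[0,0,0.009],0],
  [[0,0,0],[0,0,0.013],0],
  [[0,0,0],[0,0,0.012],0],
  [[0,0,0],[0,0,0.008],0],
  [[0,0,0],[0,0,0.005],0],
])

```text
t: 7.8
position: [475.3, -148.9, 82.7]
ee_rot: [0.656, 0.755, -0.0, -0.001]
wrist_force: [-0.5, 1.0, 0.1]
finger_gap: 19.3
```

Emit:
drive_tool([
  [[0,0,0],[0,0,0.002],0],
  [[0,0,0],[0,0,0.001],0],
  [[0,0,0],[0,0,0],0],
  [[0,0,0],[0,0,0],0],
])

```text
t: 8.13
position: [476.5, -149.4, 81.8]
ee_rot: [0.656, 0.755, 0.0, 0.0]
wrist_force: [0.5, 0.3, -0.1]
finger_gap: 19.1
```

Emit:
drive_tool([
  [[0,0,0],[0,0,0.0006],0],
  [[0,0,0],[0,0,0.0006],0],
  [[0,0,0],[0,0,0],0],
  [[0,0,0],[0,0,0],26],
  [[0,0,0],[0,0,0],30],
])

```text
t: 8.55
position: [476.2, -149.3, 80.3]
ee_rot: [0.656, 0.755, 0.0, 0.0]
wrist_force: [0.2, -0.5, -0.1]
finger_gap: 25.7
```

Emit:
drive_tool([
  [[0,0,0],[0,0,0],40],
  [[0,0,0],[0,0,0],55],
  [[0,0,0],[0,0,0],70],
  [[0,0,0],[0,0,0],70],
])

```text
t: 8.88
position: [476.1, -149.2, 80.1]
ee_rot: [0.656, 0.755, 0.0, 0.0]
wrist_force: [0.3, -0.2, 0.4]
finger_gap: 59.9
```

Emit:
drive_tool([
  [[0,0,0],[0,0,-0.01],85],
  [[0,0,0],[0,0,-0.02],100],
  [[0,0,0],[0,0,-0.03],100],
  [[0,0,0],[0,0,-0.025],100],
  [[0,0,0],[0,0,-0.015],100],
])

```text
t: 9.3
position: [477.4, -149.8, 184.3]
ee_rot: [0.656, 0.755, 0.001, 0.002]
wrist_force: [0.2, -0.8, 0.4]
finger_gap: 85.6
```

Run:
```python
from h import *
a=read_camera("side");cv2.imwrite("pics/s5.png",cv2.resize(a[160:310,220:380],(640,600),interpolation=3))
print(bot.sense()['position'],bot.sense()['finger_gap'])
```

```text
[ 478.73833503 -150.3377584   186.9544425 ] 85.53252859807205
```

View pics/s5.png

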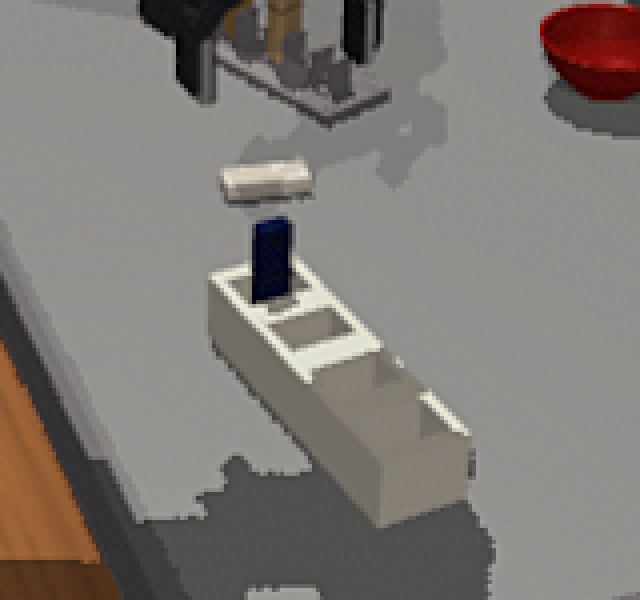

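Navy stands upright in the leftmost pocket at (272,262). Bamboo is next.

Emit:
drive_tool([
  [[0,0,0],[0.0137,0.0081,0],100],
  [[0,0,0],[0.0274,0.0161,0],100],
  [[0,0,0],[0.0343,0.0201,0],100],
  [[0,0,0],[0.0356,0.0209,0],100],
  [[0,0,0],[0.0356,0.0209,0],100],
])

```text
t: 9.77
position: [541.1, 9.4, 180.0]
ee_rot: [0.656, 0.754, -0.0, 0.0]
wrist_force: [0.6, 0.1, 0.7]
finger_gap: 85.6
```

Emit:
drive_tool([
  [[0,0,0],[0.0356,0.0209,0],100],
  [[0,0,0],[0.0343,0.0201,0],100],
  [[0,0,0],[0.0274,0.0161,0],100],
  [[0,0,0],[0.0192,0.0113,0],100],
  [[0,0,0],[0.011,0.0064,0],100],
])

```text
t: 10.18
position: [597.5, 147.2, 179.7]
ee_rot: [0.655, 0.756, -0.0, -0.0]
wrist_force: [-0.6, 0.3, -0.3]
finger_gap: 85.6
```

Emit:
drive_tool([
  [[0,0,-0.06],[0,0,0],100],
  [[0,0,-0.11],[0,0,0],100],
  [[0,0,-0.06],[0,0,0],100],
  [[0,0,0],[0,0,0],100],
  [[0,0,0],[0,0,0],100],
])

```text
t: 10.6
position: [597.0, 144.1, 179.9]
ee_rot: [0.566, 0.824, -0.0, -0.0]
wrist_force: [-0.2, 0.9, -0.5]
finger_gap: 85.1
```

Emit:
drive_tool([
  [[0,0,0],[0,0,0],100],
  [[0,0,0],[0,0,0],100],
])

```text
t: 10.77
position: [597.1, 144.3, 180.1]
ee_rot: [0.566, 0.825, -0.0, -0.0]
wrist_force: [-0.4, 0.5, 0.5]
finger_gap: 85.2
```

Emit:
drive_tool([
  [[0,0,0],[0,0,0.008],100],
  [[0,0,0],[0,0,0.016],100],
  [[0,0,0],[0,0,0.02],100],
  [[0,0,0],[0,0,0.02],100],
  [[0,0,0],[0,0,0.014],100],
])

```text
t: 11.18
position: [596.1, 144.4, 99.5]
ee_rot: [0.565, 0.825, -0.001, -0.001]
wrist_force: [0.6, 0.1, -0.7]
finger_gap: 85.0
```

Emit:
drive_tool([
  [[0,0,0],[0,0,0.009],100],
  [[0,0,0],[0,0,0.006],100],
  [[0,0,0],[0,0,0.003],100],
  [[0,0,0],[0,0,0.002],100],
  [[0,0,0],[0,0,0],100],
])

```text
t: 11.6
position: [597.7, 144.7, 82.6]
ee_rot: [0.565, 0.825, 0.0, 0.0]
wrist_force: [0.3, -0.2, -0.2]
finger_gap: 85.4
```

Emit:
drive_tool([
  [[0,0,0],[0,0,0],100],
  [[0,0,0],[0,0,0],0],
  [[0,0,0],[0,0,0],0],
  [[0,0,0],[0,0,0],0],
  [[0,0,0],[0,0,0],0],
])

```text
t: 12.02
position: [597.4, 144.7, 82.5]
ee_rot: [0.565, 0.825, 0.0, 0.0]
wrist_force: [-0.8, -0.4, -1.4]
finger_gap: 38.9
```

Emit:
drive_tool([
  [[0,0,0],[0,0,0],0],
  [[0,0,0],[0,0,0],0],
  [[0,0,0],[0,0,0],0],
  [[0,0,0],[0,0,0],0],
  [[0,0,0],[0,0,0],0],
])

```text
t: 12.43
position: [597.2, 144.6, 82.1]
ee_rot: [0.565, 0.825, -0.0, -0.0]
wrist_force: [-0.4, -0.4, 0.6]
finger_gap: 21.2
```

Emit:
drive_tool([
  [[0,0,0],[0,0,-0.006],0],
  [[0,0,0],[0,0,-0.012],0],
  [[0,0,0],[0,0,-0.018],0],
  [[0,0,0],[0,0,-0.022],0],
  [[0,0,0],[0,0,-0.022],0],
])

```text
t: 12.85
position: [597.1, 144.6, 163.8]
ee_rot: [0.565, 0.825, 0.0, 0.0]
wrist_force: [1.0, 0.3, -1.1]
finger_gap: 21.1
```

Emit:
drive_tool([
  [[0,0,0],[0,0,-0.016],0],
  [[0,0,0],[0,0,-0.01],0],
  [[0,0,0.06],[0,0,-0.006],0],
  [[0,0,0.11],[0,0,0],0],
  [[0,0,0.06],[0,0,0],0],
])

```text
t: 13.27
position: [597.5, 144.7, 195.5]
ee_rot: [0.658, 0.753, 0.001, 0.001]
wrist_force: [-0.4, -0.0, -0.6]
finger_gap: 21.2
```

Emit:
drive_tool([
  [[0,0,0],[-0.0128,-0.0065,0],0],
  [[0,0,0],[-0.0272,-0.0137,0],0],
  [[0,0,0],[-0.0352,-0.0177,0],0],
  [[0,0,0],[-0.0361,-0.0182,0],0],
  [[0,0,0],[-0.0361,-0.0182,0],0],
])

```text
t: 13.68
position: [542.8, -13.4, 194.1]
ee_rot: [0.655, 0.756, -0.0, -0.0]
wrist_force: [1.2, -0.4, 0.3]
finger_gap: 21.0
```

Emit:
drive_tool([
  [[0,0,0],[-0.0361,-0.0182,0],0],
  [[0,0,0],[-0.0361,-0.0182,0],0],
  [[0,0,0],[-0.0352,-0.0177,0],0],
  [[0,0,0],[-0.0288,-0.0145,0],0],
  [[0,0,0],[-0.0192,-0.0097,0],0],
])

```text
t: 14.1
position: [486.3, -179.5, 194.3]
ee_rot: [0.656, 0.755, -0.0, 0.0]
wrist_force: [-0.0, -0.7, 0.2]
finger_gap: 21.3
```

Emit:
drive_tool([
  [[0,0,0],[-0.0112,-0.0056,0],0],
  [[0,0,0],[-0.0058,-0.0029,0],0],
  [[0,0,0],[0,0,0],0],
  [[0,0,0],[0,0,0],0],
  [[0,0,0],[0,0,0],0],
])

```text
t: 14.52
position: [482.5, -193.5, 194.0]
ee_rot: [0.655, 0.755, 0.0, -0.0]
wrist_force: [-0.4, 0.7, -0.2]
finger_gap: 21.6
```

Emit:
drive_tool([
  [[0,0,0],[-0.001,0,0.008],0],
  [[0,0,0],[0,0,0.016],0],
  [[0,0,0],[0,0,0.02],0],
  [[0,0,0],[0,0,0.02],0],
  [[0,0,0],[0,0,0.016],0],
])

```text
t: 14.93
position: [482.0, -194.2, 112.0]
ee_rot: [0.655, 0.755, -0.0, -0.001]
wrist_force: [0.1, -0.4, -0.6]
finger_gap: 20.8
```

Emit:
drive_tool([
  [[0,0,0],[0,0,0.012],0],
  [[0,0,0],[0,0,0.009],0],
  [[0,0,0],[0,0,0.006],0],
  [[0,0,0],[0,0,0.003],0],
  [[0,0,0],[0,0,0.002],0],
])

```text
t: 15.35
position: [482.7, -195.5, 82.2]
ee_rot: [0.656, 0.755, 0.0, 0.0]
wrist_force: [-0.5, 0.0, -0.8]
finger_gap: 21.0
```

Emit:
drive_tool([
  [[0,0,0],[0,0,0.001],0],
  [[0,0,0],[0,0,0.001],0],
  [[0,0,0],[0,0,0.001],0],
  [[0,0,0],[0,0,0],0],
])

```text
t: 15.68
position: [482.6, -195.6, 79.5]
ee_rot: [0.656, 0.755, 0.0, 0.0]
wrist_force: [-0.6, 0.4, 0.1]
finger_gap: 21.2
```

Emit:
drive_tool([
  [[0,0,0],[0,0,0.0006],0],
  [[0,0,0],[0,0,0.0006],0],
  [[0,0,0],[0,0,0],0],
  [[0,0,0],[0,0,0],28],
  [[0,0,0],[0,0,0],32],
])

```text
t: 16.1
position: [482.4, -195.5, 78.0]
ee_rot: [0.656, 0.755, 0.0, 0.0]
wrist_force: [0.2, 0.9, -1.1]
finger_gap: 27.5
```

Emit:
drive_tool([
  [[0,0,0],[0,0,0],40],
  [[0,0,0],[0,0,0],55],
  [[0,0,0],[0,0,0],70],
  [[0,0,0],[0,0,0],70],
])

```text
t: 16.43
position: [482.4, -195.5, 77.9]
ee_rot: [0.656, 0.755, -0.0, -0.0]
wrist_force: [-0.0, 0.1, 0.3]
finger_gap: 59.9
```

Emit:
drive_tool([
  [[0,0,0],[0,0,-0.01],85],
  [[0,0,0],[0,0,-0.02],100],
  [[0,0,0],[0,0,-0.03],100],
  [[0,0,0],[0,0,-0.025],100],
  [[0,0,0],[0,0,-0.015],100],
])

```text
t: 16.85
position: [483.7, -196.1, 182.2]
ee_rot: [0.656, 0.755, 0.001, 0.002]
wrist_force: [0.1, -0.3, -0.2]
finger_gap: 85.5
```

Emit:
drive_tool([
  [[0,0,0],[0.0146,0.006,0],100],
  [[0,0,0],[0.0292,0.0121,0],100],
  [[0,0,0],[0.0365,0.0151,0],100],
  [[0,0,0],[0.0376,0.0156,0],100],
  [[0,0,0],[0.0376,0.0156,0],100],
])

```text
t: 17.27
position: [524.8, -31.1, 179.1]
ee_rot: [0.656, 0.754, 0.0, 0.001]
wrist_force: [1.4, -1.0, 0.4]
finger_gap: 85.4
```

Emit:
drive_tool([
  [[0,0,0],[0.0376,0.0156,0],100],
  [[0,0,0],[0.0376,0.0156,0],100],
  [[0,0,0],[0.0376,0.0156,0],100],
  [[0,0,0],[0.0365,0.0151,0],100],
  [[0,0,0],[0.0274,0.0113,0],100],
])

```text
t: 17.68
position: [572.7, 155.7, 179.0]
ee_rot: [0.655, 0.755, 0.001, 0.0]
wrist_force: [0.5, -0.6, 0.8]
finger_gap: 85.2
```

Emit:
drive_tool([
  [[0,0,0],[0.0183,0.0076,0],100],
  [[0,0,0],[0.011,0.0045,0],100],
  [[0,0,-0.06],[0.0037,0.0015,0],100],
  [[0,0,-0.11],[0,0,0],100],
  [[0,0,-0.06],[0,0,0],100],
])

```text
t: 18.1
position: [581.2, 187.2, 178.4]
ee_rot: [0.563, 0.826, -0.0, 0.0]
wrist_force: [-0.0, -0.6, 0.2]
finger_gap: 84.9
```

Emit:
drive_tool([
  [[0,0,0],[0,0,0],100],
  [[0,0,0],[0,0,0],100],
  [[0,0,0],[0,0,0],100],
])

```text
t: 18.35
position: [581.2, 186.8, 178.2]
ee_rot: [0.566, 0.825, 0.0, 0.0]
wrist_force: [-0.7, -0.3, -0.2]
finger_gap: 85.5
```

Run:
```python
from h import *
a=read_camera("side");cv2.imwrite("pics/s6.png",cv2.resize(a[70:310,190:430],(600,600),interpolation=3))
print(bot.sense()['position'],bot.sense()['finger_gap'])
```

```text
[581.25118187 186.8111699  178.15532172] 85.5904544041494
```

View pics/s6.png

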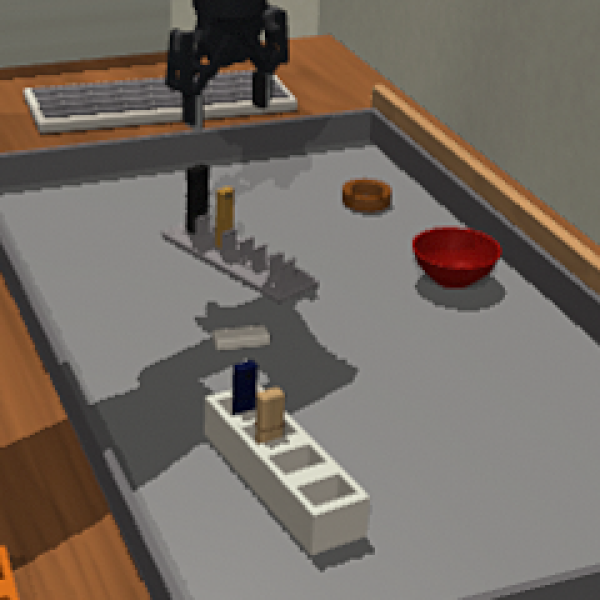

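Navy (245,385) and bamboo (270,413) stand in pockets 1 and 2, and the bowl is unmoved. Gold is next.

Emit:
drive_tool([
  [[0,0,0],[0.0005,0,0.008],100],
  [[0,0,0],[0,0,0.016],100],
  [[0,0,0],[0,0,0.02],100],
  [[0,0,0],[0,0,0.02],100],
  [[0,0,0],[0,0,0.015],100],
])

```text
t: 18.82
position: [580.0, 187.3, 96.6]
ee_rot: [0.565, 0.825, -0.001, -0.001]
wrist_force: [-0.2, 0.5, 0.6]
finger_gap: 85.4
```

Emit:
drive_tool([
  [[0,0,0],[0,0,0.01],100],
  [[0,0,0],[0,0,0.006],100],
  [[0,0,0],[0,0,0.003],100],
  [[0,0,0],[0,0,0.002],100],
  [[0,0,0],[0,0,0],100],
])

```text
t: 19.23
position: [581.4, 187.8, 78.4]
ee_rot: [0.565, 0.825, 0.0, 0.0]
wrist_force: [-0.3, 0.3, -0.4]
finger_gap: 85.2
```

Emit:
drive_tool([
  [[0,0,0],[0,0,0],100],
  [[0,0,0],[0,0,0],0],
  [[0,0,0],[0,0,0],0],
  [[0,0,0],[0,0,0],0],
  [[0,0,0],[0,0,0],0],
])

```text
t: 19.65
position: [581.2, 187.7, 78.3]
ee_rot: [0.565, 0.825, 0.0, 0.0]
wrist_force: [-1.0, -0.3, -0.5]
finger_gap: 38.8
```

Emit:
drive_tool([
  [[0,0,0],[0,0,0],0],
  [[0,0,0],[0,0,0],0],
  [[0,0,0],[0,0,0],0],
  [[0,0,0],[0,0,0],0],
  [[0,0,0],[0,0,0],0],
], force=50)

```text
t: 20.07
position: [581.0, 187.7, 78.0]
ee_rot: [0.565, 0.825, -0.0, -0.0]
wrist_force: [-0.6, 0.5, -0.6]
finger_gap: 16.9
```

Emit:
drive_tool([
  [[0,0,0],[0,0,0],0],
  [[0,0,0],[0,0,0],0],
])

```text
t: 20.23
position: [581.0, 187.7, 78.0]
ee_rot: [0.565, 0.825, -0.0, -0.0]
wrist_force: [-0.1, -0.1, -0.3]
finger_gap: 17.1
```

Emit:
drive_tool([
  [[0,0,0],[0,0,-0.006],0],
  [[0,0,0],[0,0,-0.012],0],
  [[0,0,0],[0,0,-0.018],0],
  [[0,0,0],[0,0,-0.022],0],
  [[0,0,0],[0,0,-0.022],0],
])

```text
t: 20.65
position: [580.9, 187.7, 159.5]
ee_rot: [0.565, 0.825, -0.0, -0.0]
wrist_force: [0.4, -0.1, -0.3]
finger_gap: 17.1
```

Emit:
drive_tool([
  [[0,0,0],[0,0,-0.016],0],
  [[0,0,0],[0,0,-0.01],0],
  [[0,0,0.06],[0,0,-0.006],0],
  [[0,0,0.11],[0,0,0],0],
  [[0,0,0.06],[0,0,0],0],
])

```text
t: 21.07
position: [581.3, 187.8, 191.3]
ee_rot: [0.658, 0.753, 0.001, 0.0]
wrist_force: [0.6, 0.2, -0.6]
finger_gap: 17.1
```

Emit:
drive_tool([
  [[0,0,0],[-0.0164,-0.0061,0],0],
  [[0,0,0],[-0.0308,-0.0114,0],0],
  [[0,0,0],[-0.037,-0.0136,0],0],
  [[0,0,0],[-0.0382,-0.0141,0],0],
  [[0,0,0],[-0.0382,-0.0141,0],0],
])

```text
t: 21.48
position: [543.9, 19.2, 190.2]
ee_rot: [0.655, 0.755, 0.0, 0.0]
wrist_force: [1.3, -1.3, -0.7]
finger_gap: 16.9
```

Emit:
drive_tool([
  [[0,0,0],[-0.0382,-0.0141,0],0],
  [[0,0,0],[-0.0382,-0.0141,0],0],
  [[0,0,0],[-0.0382,-0.0141,0],0],
  [[0,0,0],[-0.0382,-0.0141,0],0],
  [[0,0,0],[-0.037,-0.0136,0],0],
])

```text
t: 21.9
position: [500.9, -179.1, 190.5]
ee_rot: [0.656, 0.755, 0.0, 0.0]
wrist_force: [1.6, 0.2, 0.3]
finger_gap: 16.8
```

Emit:
drive_tool([
  [[0,0,0],[-0.0287,-0.0106,0],0],
  [[0,0,0],[-0.0164,-0.0061,0],0],
  [[0,0,0],[-0.0103,-0.0038,0],0],
  [[0,0,0],[-0.0049,-0.0018,0],0],
  [[0,0,0],[0,0,0],0],
])

```text
t: 22.32
position: [488.0, -240.5, 190.0]
ee_rot: [0.656, 0.754, 0.0, -0.0]
wrist_force: [-0.4, 0.0, -0.9]
finger_gap: 16.8
```

Emit:
drive_tool([
  [[0,0,0],[0,0,0],0],
  [[0,0,0],[0,0,0],0],
  [[0,0,0],[0,0,0],0],
])

```text
t: 22.57
position: [488.5, -239.0, 189.9]
ee_rot: [0.655, 0.755, 0.0, -0.0]
wrist_force: [0.2, 1.0, -0.0]
finger_gap: 17.3
```

Emit:
drive_tool([
  [[0,0,0],[-0.001,0,0.008],0],
  [[0,0,0],[0,0,0.016],0],
  [[0,0,0],[0,0,0.02],0],
  [[0,0,0],[0,0,0.02],0],
  [[0,0,0],[0,0,0.016],0],
])

```text
t: 22.98
position: [487.8, -240.2, 107.8]
ee_rot: [0.656, 0.755, -0.0, -0.001]
wrist_force: [-1.0, 0.4, -0.7]
finger_gap: 16.9
```

Emit:
drive_tool([
  [[0,0,0],[0,0,0.012],0],
  [[0,0,0],[0,0,0.009],0],
  [[0,0,0],[0,0,0.006],0],
  [[0,0,0],[0,0,0.003],0],
  [[0,0,0],[0,0,0.002],0],
])

```text
t: 23.4
position: [488.6, -241.2, 78.0]
ee_rot: [0.656, 0.755, 0.0, 0.0]
wrist_force: [0.4, -0.8, -1.7]
finger_gap: 16.7
```

Emit:
drive_tool([
  [[0,0,0],[0,0,0.001],0],
  [[0,0,0],[0,0,0.001],0],
  [[0,0,0],[0,0,0.001],0],
  [[0,0,0],[0,0,0],0],
])

```text
t: 23.73
position: [488.5, -241.3, 75.3]
ee_rot: [0.656, 0.755, 0.0, 0.0]
wrist_force: [-0.1, 0.0, -1.4]
finger_gap: 16.6
```

Emit:
drive_tool([
  [[0,0,0],[0,0,0.0006],0],
  [[0,0,0],[0,0,0.0006],0],
  [[0,0,0],[0,0,0],0],
  [[0,0,0],[0,0,0],24],
  [[0,0,0],[0,0,0],28],
])

```text
t: 24.15
position: [488.4, -241.2, 73.8]
ee_rot: [0.656, 0.755, 0.0, 0.0]
wrist_force: [-0.1, 0.4, -0.2]
finger_gap: 23.5
```

Emit:
drive_tool([
  [[0,0,0],[0,0,0],40],
  [[0,0,0],[0,0,0],55],
  [[0,0,0],[0,0,0],70],
  [[0,0,0],[0,0,0],70],
])

```text
t: 24.48
position: [488.3, -241.1, 73.7]
ee_rot: [0.656, 0.755, -0.0, 0.0]
wrist_force: [-0.8, 0.0, -0.1]
finger_gap: 59.9
```

Emit:
drive_tool([
  [[0,0,0],[0,0,-0.01],85],
  [[0,0,0],[0,0,-0.02],100],
  [[0,0,0],[0,0,-0.03],100],
  [[0,0,0],[0,0,-0.03],100],
  [[0,0,0],[0,0,-0.018],100],
])

```text
t: 24.9
position: [489.5, -241.8, 186.2]
ee_rot: [0.656, 0.755, 0.0, 0.002]
wrist_force: [0.9, -0.6, -1.2]
finger_gap: 85.0
```

Emit:
drive_tool([
  [[0,0,0],[0.016,0.0049,0],100],
  [[0,0,0],[0.0319,0.0099,0],100],
  [[0,0,0],[0.0379,0.0117,0],100],
  [[0,0,0],[0.0392,0.0121,0],100],
  [[0,0,0],[0.0392,0.0121,0],100],
])

```text
t: 25.32
position: [515.7, -70.1, 182.9]
ee_rot: [0.656, 0.754, 0.0, 0.001]
wrist_force: [0.2, 0.1, 0.3]
finger_gap: 85.4
```

Emit:
drive_tool([
  [[0,0,0],[0.0392,0.0121,0],100],
  [[0,0,0],[0.0392,0.0121,0],100],
  [[0,0,0],[0.0392,0.0121,0],100],
  [[0,0,0],[0.0392,0.0121,0],100],
  [[0,0,0],[0.0392,0.0121,0],100],
])

```text
t: 25.73
position: [548.2, 133.2, 182.9]
ee_rot: [0.656, 0.755, 0.0, 0.0]
wrist_force: [0.2, -0.1, -0.2]
finger_gap: 85.4
```

Emit:
drive_tool([
  [[0,0,0],[0.0379,0.0117,0],100],
  [[0,0,0],[0.0274,0.0085,0],100],
  [[0,0,0],[0.016,0.0049,0],100],
  [[0,0,0],[0.0091,0.0028,0],100],
  [[0,0,0],[0.0055,0.0017,0],100],
])

```text
t: 26.15
position: [564.2, 231.3, 182.3]
ee_rot: [0.655, 0.755, 0.0, 0.0]
wrist_force: [0.3, 0.2, -0.6]
finger_gap: 85.0
```

Emit:
drive_tool([
  [[0,0,-0.06],[0,0,0],100],
  [[0,0,-0.11],[0,0,0],100],
  [[0,0,-0.06],[0,0,0],100],
  [[0,0,0],[0,0,0],100],
  [[0,0,0],[0,0,0],100],
])

```text
t: 26.57
position: [564.2, 229.2, 182.0]
ee_rot: [0.566, 0.824, -0.0, 0.0]
wrist_force: [-0.6, 0.0, 0.4]
finger_gap: 85.7
```

Run:
```python
from h import *
a=read_camera("side");cv2.imwrite("pics/s7.png",cv2.resize(a[70:310,190:430],(600,600),interpolation=3))
print(bot.sense()['position'],bot.sense()['finger_gap'])
```

```text
[564.22215816 229.38548114 181.96284854] 85.60426344714793
```

View pics/s7.png

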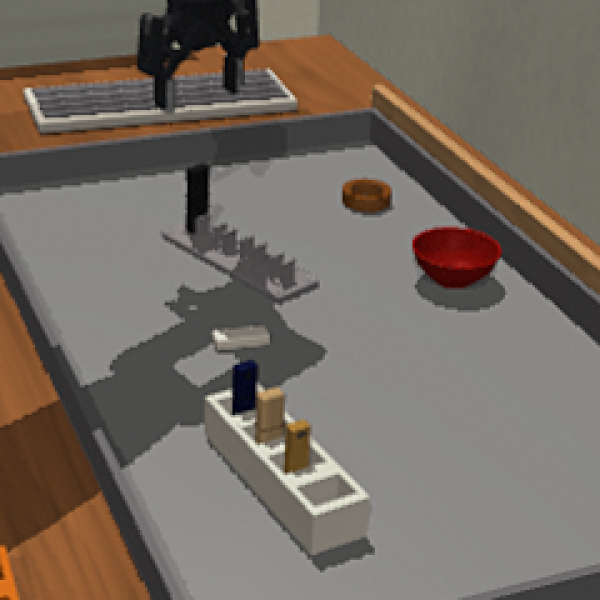

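Gold stands in pocket 3 at (298,445). Black is next.

Emit:
drive_tool([
  [[0,0,0],[0.0005,0.001,0.008],100],
  [[0,0,0],[0,0,0.016],100],
  [[0,0,0],[0,0,0.02],100],
  [[0,0,0],[0,0,0.018],100],
  [[0,0,0],[0,0,0.012],100],
])

```text
t: 27.03
position: [563.7, 230.4, 105.0]
ee_rot: [0.565, 0.825, -0.001, -0.001]
wrist_force: [0.4, -0.2, -0.4]
finger_gap: 85.5
```

Emit:
drive_tool([
  [[0,0,0],[0,0,0.009],100],
  [[0,0,0],[0,0,0.006],100],
  [[0,0,0],[0,0,0.003],100],
  [[0,0,0],[0,0,0.002],100],
  [[0,0,0],[0,0,0],100],
])

```text
t: 27.45
position: [565.2, 231.1, 88.1]
ee_rot: [0.565, 0.825, 0.0, 0.0]
wrist_force: [0.3, -0.1, 0.4]
finger_gap: 85.1
```

Emit:
drive_tool([
  [[0,0,0],[0,0,0],100],
  [[0,0,0],[0,0,0],0],
  [[0,0,0],[0,0,0],0],
  [[0,0,0],[0,0,0],0],
  [[0,0,0],[0,0,0],0],
])

```text
t: 27.87
position: [565.0, 231.1, 88.0]
ee_rot: [0.565, 0.825, 0.0, 0.0]
wrist_force: [0.4, -0.6, 0.1]
finger_gap: 38.8
```

Emit:
drive_tool([
  [[0,0,0],[0,0,0],0],
  [[0,0,0],[0,0,0],0],
  [[0,0,0],[0,0,0],0],
  [[0,0,0],[0,0,0],0],
  [[0,0,0],[0,0,0],0],
])

```text
t: 28.28
position: [565.1, 231.0, 88.0]
ee_rot: [0.565, 0.825, 0.0, 0.0]
wrist_force: [-1.1, -0.3, 1.5]
finger_gap: 23.1
```

Emit:
drive_tool([
  [[0,0,0],[0,0,0],0],
  [[0,0,0],[0,0,0],0],
])

```text
t: 28.45
position: [565.0, 231.0, 87.9]
ee_rot: [0.565, 0.825, 0.0, 0.0]
wrist_force: [-0.1, -0.3, 2.5]
finger_gap: 23.0
```

Emit:
drive_tool([
  [[0,0,0],[0,0,-0.006],0],
  [[0,0,0],[0,0,-0.012],0],
  [[0,0,0],[0,0,-0.018],0],
  [[0,0,0],[0,0,-0.022],0],
  [[0,0,0],[0,0,-0.022],0],
])

```text
t: 28.87
position: [564.5, 230.9, 168.9]
ee_rot: [0.565, 0.825, -0.0, -0.0]
wrist_force: [-0.4, 1.0, 0.4]
finger_gap: 22.9
```

Emit:
drive_tool([
  [[0,0,0],[0,0,-0.016],0],
  [[0,0,0],[0,0,-0.01],0],
  [[0,0,0.06],[0,0,-0.006],0],
  [[0,0,0.11],[0,0,0],0],
  [[0,0,0.06],[0,0,0],0],
])

```text
t: 29.28
position: [565.0, 231.0, 200.8]
ee_rot: [0.658, 0.753, 0.0, 0.0]
wrist_force: [0.5, 0.1, -0.5]
finger_gap: 22.9
```

Emit:
drive_tool([
  [[0,0,0],[-0.0151,-0.0043,0],0],
  [[0,0,0],[-0.0301,-0.0085,0],0],
  [[0,0,0],[-0.0376,-0.0106,0],0],
  [[0,0,0],[-0.0391,-0.0111,0],0],
  [[0,0,0],[-0.0391,-0.0111,0],0],
])

```text
t: 29.7
position: [541.1, 63.3, 199.5]
ee_rot: [0.655, 0.756, -0.0, -0.0]
wrist_force: [1.1, -0.2, -0.7]
finger_gap: 22.9
```

Emit:
drive_tool([
  [[0,0,0],[-0.0391,-0.0111,0],0],
  [[0,0,0],[-0.0391,-0.0111,0],0],
  [[0,0,0],[-0.0391,-0.0111,0],0],
  [[0,0,0],[-0.0391,-0.0111,0],0],
  [[0,0,0],[-0.0391,-0.0111,0],0],
])

```text
t: 30.12
position: [513.0, -138.4, 199.7]
ee_rot: [0.656, 0.755, -0.0, -0.0]
wrist_force: [1.1, 0.1, -0.5]
finger_gap: 23.0
```

Emit:
drive_tool([
  [[0,0,0],[-0.0391,-0.0111,0],0],
  [[0,0,0],[-0.0376,-0.0106,0],0],
  [[0,0,0],[-0.0301,-0.0085,0],0],
  [[0,0,0],[-0.0176,-0.005,0],0],
  [[0,0,0],[-0.011,-0.0031,0],0],
])

```text
t: 30.53
position: [494.0, -278.2, 199.6]
ee_rot: [0.657, 0.754, -0.0, -0.0]
wrist_force: [0.3, -0.2, -0.5]
finger_gap: 23.1
```

Emit:
drive_tool([
  [[0,0,0],[-0.006,-0.0017,0],0],
  [[0,0,0],[-0.0035,-0.001,0],0],
  [[0,0,0],[0,0,0],0],
  [[0,0,0],[0,0,0],0],
  [[0,0,0],[0,0,0],0],
])

```text
t: 30.95
position: [494.3, -284.3, 199.7]
ee_rot: [0.655, 0.755, 0.0, -0.0]
wrist_force: [-0.8, -0.4, -1.5]
finger_gap: 23.1
```

Emit:
drive_tool([
  [[0,0,0],[-0.001,0.0005,0.008],0],
  [[0,0,0],[0,0,0.016],0],
  [[0,0,0],[0,0,0.02],0],
  [[0,0,0],[0,0,0.02],0],
  [[0,0,0],[0,0,0.016],0],
])

```text
t: 31.37
position: [494.3, -285.2, 117.6]
ee_rot: [0.656, 0.755, -0.0, -0.001]
wrist_force: [-0.2, 0.3, -0.1]
finger_gap: 23.2
```

Emit:
drive_tool([
  [[0,0,0],[0,0,0.012],0],
  [[0,0,0],[0,0,0.009],0],
  [[0,0,0],[0,0,0.006],0],
  [[0,0,0],[0,0,0.003],0],
  [[0,0,0],[0,0,0.002],0],
])

```text
t: 31.78
position: [495.0, -286.4, 87.8]
ee_rot: [0.656, 0.755, 0.0, 0.0]
wrist_force: [-0.2, -0.1, -0.4]
finger_gap: 23.1
```

Emit:
drive_tool([
  [[0,0,0],[0,0,0.001],0],
  [[0,0,0],[0,0,0.001],0],
  [[0,0,0],[0,0,0.001],0],
  [[0,0,0],[0,0,0],0],
])

```text
t: 32.12
position: [494.9, -286.4, 85.1]
ee_rot: [0.656, 0.755, 0.0, 0.0]
wrist_force: [-0.3, 0.5, -0.3]
finger_gap: 23.2
```

Emit:
drive_tool([
  [[0,0,0],[0,0,0.0006],0],
  [[0,0,0],[0,0,0.0006],0],
  [[0,0,0],[0,0,0],0],
  [[0,0,0],[0,0,0],30],
  [[0,0,0],[0,0,0],34],
])

```text
t: 32.53
position: [494.7, -286.3, 83.6]
ee_rot: [0.656, 0.755, 0.0, 0.0]
wrist_force: [-0.0, 0.3, 0.2]
finger_gap: 29.4
```

Emit:
drive_tool([
  [[0,0,0],[0,0,0],42],
  [[0,0,0],[0,0,0],55],
  [[0,0,0],[0,0,0],70],
  [[0,0,0],[0,0,0],70],
])

```text
t: 32.87
position: [494.7, -286.2, 83.4]
ee_rot: [0.656, 0.755, -0.0, -0.0]
wrist_force: [0.0, -0.6, 0.8]
finger_gap: 59.8
```

Emit:
drive_tool([
  [[0,0,0],[0,0,-0.01],85],
  [[0,0,0],[0,0,-0.02],100],
  [[0,0,0],[0,0,-0.03],100],
  [[0,0,0],[0,0,-0.03],100],
  [[0,0,0],[0,0,-0.03],100],
])

```text
t: 33.28
position: [494.5, -286.1, 205.4]
ee_rot: [0.656, 0.755, -0.0, 0.0]
wrist_force: [0.6, 0.2, 0.4]
finger_gap: 85.3
```

Emit:
drive_tool([
  [[0,0,0],[0.03,0,-0.02],100],
  [[0,0,0],[0.038,0,0],100],
  [[0,0,0],[0.038,0,0],100],
  [[0,0,0],[0.038,0,0],100],
  [[0,0,0],[0.038,0,0],100],
])

```text
t: 33.7
position: [468.9, -104.7, 224.7]
ee_rot: [0.656, 0.755, 0.0, 0.001]
wrist_force: [1.0, 0.8, 0.2]
finger_gap: 85.5
```

Emit:
drive_tool([
  [[0,0,0],[0.038,0,0],100],
  [[0,0,0],[0.03,0,0],100],
  [[0,0,0],[0.015,0,0],100],
  [[0,0,0],[0,0,0],100],
  [[0,0,0],[0,0,0],100],
])

```text
t: 34.12
position: [457.8, -23.4, 224.4]
ee_rot: [0.655, 0.755, 0.0, 0.001]
wrist_force: [0.7, 0.1, -0.2]
finger_gap: 85.6
```

Run:
```python
from h import *
a=read_camera("side")[190:310,240:400];b=read_camera("top")
cv2.imwrite("pics/f.png",np.hstack([cv2.resize(i,(400,300),interpolation=3) for i in(a,b[170:263,290:414])]))
b0=cv2.imread("pics/top0.png")
for i in(b0,b):
    m=((i[...,2]>80)&(i[...,1]<40)).astype(np.uint8)[70:130,200:280];M=cv2.moments(m,True);print(M['m10']/M['m00'],M['m01']/M['m00'],M['m00'])
print(bot.sense()['position'])
```

```text
39.12313432835821 31.315298507462686 536.0
39.06915629322268 30.749654218533887 723.0
[458.00259286 -24.49374948 224.04223501]
```

View pics/f.png

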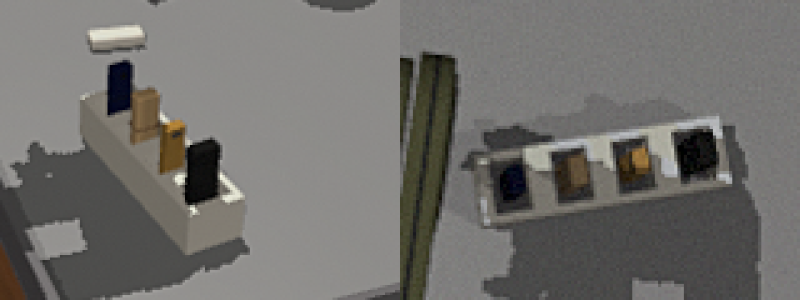

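All four sticks stand upright, one to a pocket. From the left, in the right-hand crop, they are navy (512,180), bamboo (573,170), gold (635,160) and black (697,152). The bowl's centroid is unchanged to within 0.6 px. Handing in.

```bash
python3 -c "
from workcell import bot
print(bot.finish_job())"
```

```text
the job is handed in; nothing more can be done
None
```

The four sticks are in the white rack in reverse order, and I handed the job in at about 34 s of the 115 s allowed; `bot.finish_job()` returned no verdict.

- **Order:** the clips held black, gold, bamboo, navy from the left. The rack now reads navy, bamboo, gold, black from the left. The orange rack outside the drawer was the look-alike and I left it alone.
- **Placing:** each stick was lowered to about floor height before the fingers opened. I judged that from the arm's measured height, because the wrist force showed no clear contact.
- **Last checks:** the final side and top pictures show all four upright, one to a pocket. The bowl's centre in the top picture moved about 0.6 px, roughly 1 mm. Its colour mask covered more pixels than at the start (723 against 536), probably from a change in shadow.
- **Failed or disagreeing checks:** none failed. Wrist-force readings stayed within about 3 N. The two cameras' stick positions agreed to about 4 mm or better.

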